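# Snap the retaining clip onto the tube mixer's spindle with the fork tool

## Robot

A 6-joint arm with a two-finger parallel gripper is mounted at the origin on the work surface. World frame = base frame: x ahead of the robot, y to its left, z up, the work surface at z = 0. Lengths are in m, angles in rad, forces in N, time in s.
With the tool pointing down it reaches from about 0.275 to 0.875 m from the base axis. Payload 12.5 kg.
Tool frame: the origin (TCP) lies on the centre line of the jaws, within the pads' length; the fingertips stand r.finger_overhang ahead of it and the grasp point (between the pads) lies 3 mm ahead of it (r.finger_overhang is the distance from the TCP to the fingertips, in m); z points along the fingers, y is the direction in which the jaws open and shut (so a half turn about z gives the same grasp; the last joint's range is limited). The gripper opens to 85 mm and grips with 20 to 120 N. Pads are 22 mm wide; open, the fingers measure 114 mm over their backs; the gripper's body (76 mm by 85 mm) begins 54 mm behind the grasp point. The pads swing forward as they close: fully open they stand 13 mm farther back than shut.
Start: joints at [-0.085, 0.351, 1.652, -0, 1.139, -0.085], TCP at [0.55, 0, 0.253] pointing down, gripper open.
Joint ranges: [-2.75, 2.75], [-0.79, 2.1], [0.01, 2.65], [-1.57, 4.71], [0.07, 3.14], [-2.87, 2.87]. Speed limits (rad/s): [2.22, 2.22, 2.79, 3.14, 3.14, 3.14].

## Interface

Orientations are given as a unit quaternion [x, y, z, w].
In Python, from cell import r, optics gives the robot as it stands. The module is installed in compiled form; this text tells all that it offers. Calls block until the motion is done:
- r.move_to(position, orientation): joint-space move of the TCP to a pose.
- r.move_linear(position, rot=None, vel=0.15): straight line of the TCP; rot=None keeps the orientation; vel is the mean speed in m/s.
- r.set_joints(angles): joint-space move.
- r.set_gripper(opening, squeeze=None): opening from 0.0 (shut) to 1.0 (fully open); squeeze is the grip in N (None keeps the last); returns when the fingers have stopped.
- r.sleep(seconds).
- r.inverse_kinematics(position, orientation): joint angles nearest the present ones, or None.
- optics.get_image(name): name is "scene" or "side" or "wrist"; returns a dict with "pixels" (400x640x3 uint8, red, green, blue), "depth" (400x640 float32, m along the optical axis (not along the pixel's ray), 0 where there is no reading), "fx", "fy", "cx", "cy" (pixels), "camera_from_world" (4x4, takes a point from world to camera coordinates); the wrist camera has in their place "mount" (4x4, takes a point from camera to tool coordinates, whose origin is the TCP and whose axes are the flange's). Camera axes: x right, y down, z forward; pixel columns grow to the right and rows downward; lengths in m; the calibration is good to about 2 mm. A picture is of the moment at which its call begins: read the wrist's pose just before it.
A pose or a line that the arm cannot do raises r.PlanningError and nothing moves.
- r.hand_in(): hands the job in, once; it reports no verdict.
Readings, each from a call of its own:
- r.current_t(): time.
- r.current_q(): joint angles.
- r.current_qvel(): joint speeds.
- r.current_effort(): joint torques, N m.
- r.current_tool_pos(): TCP position.
- r.current_ee_rot(): TCP orientation.
- r.current_contact_force(): force on the tool from outside, world axes, zero at the start.
- r.current_torque(): the same for the moment, N m.
- r.current_opening(): opening from 0.0 (shut) to 1.0 (fully open).
Only numpy, scipy, OpenCV 4.12 (cv2) and the standard library are available. Lean on these libraries where they do the work, as an engineer would, in place of code of your own. Each camera call takes 0.05 s, during which the arm holds its last target.

## Task

Take the fork tool from the silicone mat and use it to push the loose retaining clip sideways along the tube mixer's disc onto the neck of the spindle, until it snaps in and sits fully home under the spindle's head. Push gently (20 N at the most), never touch the clip with the fingers, and leave the other things on the deck alone. Then lay the tool flat back on its mat and let go.

Things in the scene. Friction and masses are not known exactly. Their poses are not given: they have to be found in the camera images.
- mixer: Shaking tube mixer, housing fixed to the deck: white, round, 148 mm across. On it a grey disc, 170 mm across, flat top 58 mm above the deck, with a steel spindle at its middle and nine tube caps 9 mm high round the rim except on the clip's side (-x). Origin: centre of the housing's underside; z up; x is the direction in which the clip goes on, within 0.35 rad of world x (away from the robot).
- seat (a point): On the spindle's axis at the disc's top; axes as the mixer's. Square neck 12 x 12 mm (sides along x, y), 8 mm high, then a round head 20 mm across, 10 mm high. Home: clip's origin here within about 1 mm. Disc and spindle slide together along x with 3 to 4 N of drag and stay put: the push carries them on by 0 to 24 mm, to a hidden stop, different each time; then they stand firm.
- clip: Loose dark steel clip, 6 mm thick, flat on the disc on the mixer's -x side, mouth to the spindle within 0.12 rad. Back bar 24 wide (y), 9 mm long (x); two sprung arms, 24 mm over their outsides, end in flares at x = 18 mm. Origin: underside, middle of the square pocket that takes the neck; x points out of the mouth. Flares open to 17 mm: centre the mouth on the neck within 2.5 mm.
- clip_back (a point): Middle of the flat outside of the clip's back bar, x = -16 mm of the clip, 3 mm above its underside; axes as the clip's. The fork pushes here.
- clip_arm_l (a joint): Opening angle of the left (+y) arm, rad: 0 closed, about 0.09 spread over the neck. Each arm has an inner lug at the clip's x = 9 mm, 8.4 mm apart; they meet the neck's near side 16 to 20 mm before home.
- clip_arm_r (a joint): Right (-y) arm, likewise. Spreading the arms takes about 6 to 10 N; then the clip slides under 2 to 3 N and arms spread for 12 mm; only in the last 1.5 mm do they snap shut, and at once the back bar meets the neck and the force climbs steeply. Stopping before that leaves it unsnapped.
- fork_tool: Loose fork tool, 169 mm long, 90 g, flat on the mat, fork away from the robot. Black handle bar, 14 mm wide, 24 mm high, x = -70 to 30 mm; steel shank 10 mm wide and high; cross bar 36 mm wide, 8 mm high, flat front face at x = 90 mm; a tine at each end runs on to x = 99 mm, 28 mm apart inside. All undersides level. Origin: underside, under the centre of mass; x to the fork, z up.
- crotch (a point): Middle of the cross bar's flat front face between the tines, x = 90 mm of the tool, 4 mm above its underside; axes as the tool's. This face pushes the clip's back bar, the tines passing either side of it.
- mat: Flat pale grey silicone mat, fixed to the deck, 250 x 130 x 6 mm (x, y, z), its top 6 mm above the deck. Origin: centre of its underside; x along its length.
- spare_washer: Bystander: loose steel washer of 26 mm diameter, 4 mm high, near a corner of the mat at the handle's end. Origin: centre of the underside.
- blue_cap: Bystander: loose blue screw cap, 34 mm diameter, 13 mm high, on the deck between mixer and mat. Origin: centre of the underside.
- white_jar: Bystander: open white jar, 64 mm diameter, 60 mm high, on the deck between mixer and mat, farther out. Origin: centre of the underside.
- loose_tube: Bystander: capped clear tube lying at the deck's far right, 33 mm high, about 110 mm long. Origin: underside at the tube's pointed end.
- pipette: Bystander: white pipette lying on the deck's left side, 27 mm high, 300 mm long. Origin: underside near its middle.
Not all that is in view belongs to the job. Of the things that look like the fork_tool, the middle-sized one is meant.

How it is judged:
On the way, in this order (a step that is already met when the one before it is completed fails the run):
1. the fork tool is lifted off the mat in the fingers (contact force between the fingers and fork_tool above 1 N and z of fork_tool in the frame of mat above 0.03 m), for 0.05 s.
2. the held fork pushes the clip's arms open on the spindle's neck (contact force between fork_tool and clip above 1 N and contact force between the fingers and fork_tool above 1 N and value of joint each of clip_arm_l, clip_arm_r above 0.06 rad and horizontal distance between clip and seat below 0.02 m), for 0.05 s.
3. the clip has snapped home on the neck (horizontal distance between clip and seat below 0.003 m and value of joint each of clip_arm_l, clip_arm_r below 0.05 rad), for 0.2 s.
At the end, for the whole second after the job is handed in: Clip home on the neck: origin within 3.5 mm of the seat point, both arms under 0.05 rad, at rest. Fork tool released and at rest, flat (within 0.1 rad) with its underside on the mat, its origin within 80 mm along and 55 mm across of the mat's centre (distance between clip and seat below 0.0035 m and value of joint each of clip_arm_l, clip_arm_r below 0.05 rad and linear speed of each of clip, fork_tool below 0.02 m/s and x of fork_tool in the frame of mat between -0.08 and 0.08 m and y of fork_tool in the frame of mat between -0.055 and 0.055 m and z of fork_tool in the frame of mat between 0.003 and 0.01 m and angle between fork_tool's own z axis and vertical below 0.1 rad); the robot touches nothing.
It fails at once if the fork tool presses on the clip with more than 20 N (contact force between fork_tool and clip above 20 N).
It fails at once if the fork tool presses on the mixer's housing or disc with more than 20 N (contact force between fork_tool and mixer above 20 N).
It fails at once if the fingers touch the clip (contact force between the fingers and clip above 0.5 N).
It fails at once if a bystander is moved by more than 20 mm (distance of any of spare_washer, blue_cap, white_jar, loose_tube, pipette from where it was at the start of the episode above 0.02 m).
It also fails if it takes over 64 s, if anything falls off the work surface, if the arm or the gripper's body presses on something with over 40 N, if the wrist force passes 120 N, or if a joint passes its speed limit or range.

## Working session

There is one attempt and no reset: what is moved stays moved. The work goes in short steps, each a Python script; the robot and the scene stay as the last script left them, time stands still between calls to the robot, and variables do not carry over. Pictures are saved under pics/ and viewed, and the job is handed in when it is done.

```bash
mkdir -p pics; ls
python3 - <<'E'
from cell import r, optics
import cv2,numpy as np
print(r.current_t(), r.finger_overhang, r.current_tool_pos(), r.current_ee_rot())
for n in ["scene","side","wrist"]:
    d=optics.get_image(n); cv2.imwrite(f"pics/{n}0.png",d["pixels"][:,:,::-1]); np.savez(f"{n}0.npz",**d)
    print(n,d["fx"],d["cx"],d["cy"],np.round(d.get("camera_from_world",d.get("mount")),3).tolist())
E
```

```text
pics
0.0 0.022 [5.49688741e-01 4.55294065e-05 2.52747565e-01] [ 7.07126601e-01  7.07086709e-01 -3.72364594e-04 -4.66780593e-04]
scene 450.8790455904726 323.2040653533584 198.53614182703967 [[0.869, 0.495, -0.013, -0.43], [0.395, -0.708, -0.586, -0.161], [-0.299, 0.504, -0.81, 1.445], [0.0, 0.0, 0.0, 1.0]]
side 437.01152565116524 321.09690596284287 200.63764112126378 [[-0.998, -0.069, 0.005, 0.476], [-0.047, 0.611, -0.79, 0.074], [0.052, -0.789, -0.613, 1.101], [0.0, 0.0, 0.0, 1.0]]
wrist 287.07620578953083 318.8925149529352 201.3311717087464 [[-0.001, -0.961, -0.275, 0.07], [1.0, -0.001, -0.0, 0.001], [-0.0, -0.275, 0.961, -0.121], [0.0, 0.0, 0.0, 1.0]]
```

View pics/scene0.png

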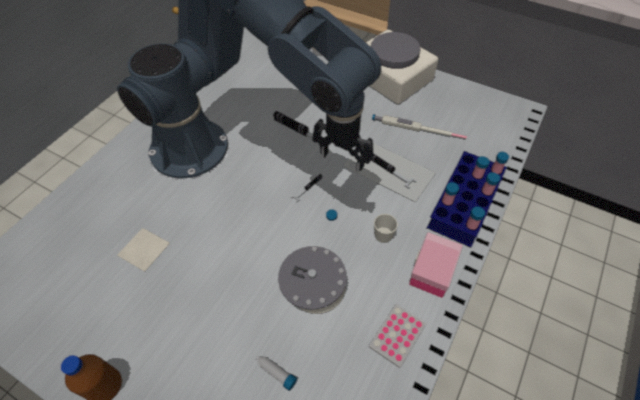

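View pics/side0.png

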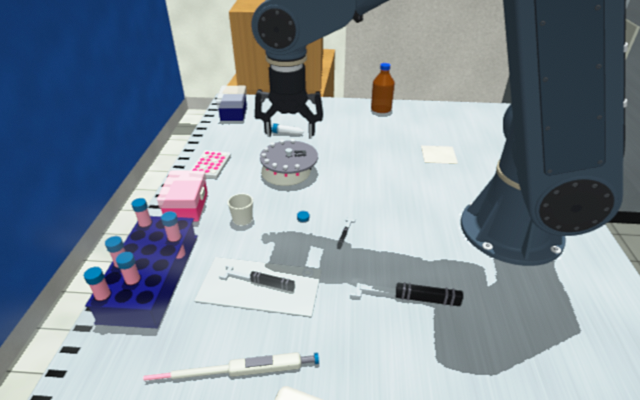

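View pics/wrist0.png

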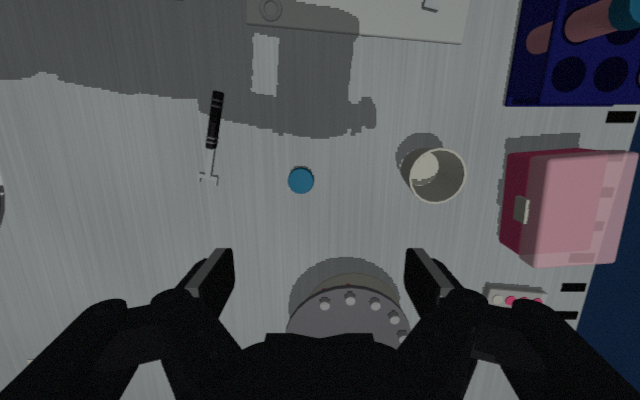

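Look-alikes for the fork tool: a large one (scene 290,122 / side 430,293), one on the mat (side 260,280), and a small one (side 345,232). By both size and place, the one on the mat should be the middle one. Next I'll measure it roughly and take a close crop.

```bash
cat > h.py <<'E'
from cell import r, optics
import cv2,numpy as np
from scipy.spatial.transform import Rotation as R
def cap(n,name=None):
    p=np.array(r.current_tool_pos());q=r.current_ee_rot()
    d=dict(optics.get_image(n))
    if n=="wrist":
        T=np.eye(4);T[:3,:3]=R.from_quat(q).as_matrix();T[:3,3]=p
        d["wfc"]=T@d["mount"]
    else: d["wfc"]=np.linalg.inv(d["camera_from_world"])
    if name: cv2.imwrite(f"pics/{name}.png",d["pixels"][:,:,::-1]); np.savez(f"{name}.npz",**d)
    return d
def load(name): return dict(np.load(f"{name}.npz"))
def ray(d,u,v,z):
    W=d["wfc"];c=W[:3,3];k=W[:3,:3]@np.array([(u-d["cx"])/d["fx"],(v-d["cy"])/d["fy"],1])
    return c+k*(z-c[2])/k[2]
def proj(d,P):
    P=np.atleast_2d(P);W=np.linalg.inv(d["wfc"]);X=P@W[:3,:3].T+W[:3,3]
    return np.c_[X[:,0]/X[:,2]*d["fx"]+d["cx"],X[:,1]/X[:,2]*d["fy"]+d["cy"]]
def dpt(d,u,v):
    Z=d["depth"][v,u];W=d["wfc"]
    return W[:3,:3]@np.array([(u-d["cx"])/d["fx"]*Z,(v-d["cy"])/d["fy"]*Z,Z])+W[:3,3]
def down(yaw):  # tool z down, tool y at angle yaw from world x... tool x axis heading = yaw+90deg
    c,s=np.cos(yaw),np.sin(yaw)
    return R.from_matrix(np.c_[[-s,c,0],[c,s,0],[0,0,-1]]).as_quat()
E
python3 - <<'E'
from h import *
s=load("side0");s["wfc"]=np.linalg.inv(s["camera_from_world"])
c=load("scene0");c["wfc"]=np.linalg.inv(c["camera_from_world"])
f=lambda d,u,v,z:np.round(ray(d,u,v,z),3)
print("mat corners side",[f(s,*p,.006) for p in [(213,260),(196,303),(312,314),(320,277)]])
print("fork mat handle/end/head",f(s,295,285,.03),f(s,250,275,.03),f(s,226,270,.015))
print("big",f(s,463,298,.02),f(s,397,290,.02),f(s,355,293,.01))
print("small",f(s,340,246,.01),f(s,348,220,.01))
print("cap",f(s,303,216,.013),f(c,332,215,.013))
print("jar",f(s,241,200,.06),f(c,386,221,.06))
print("spindle",f(c,312,272,.076),f(s,290,154,.076), "clip",f(c,299,272,.064))
E
python3 - <<'E'
import cv2
a=cv2.imread("pics/side0.png")[200:380,180:480];cv2.imwrite("pics/crop0.png",cv2.resize(a,None,fx=2.6,fy=2.6,interpolation=2))
E
```

```text
mat corners side [array([0.715, 0.164, 0.006]), array([0.717, 0.289, 0.006]), array([0.475, 0.299, 0.006]), array([0.466, 0.198, 0.006])]
fork mat handle/end/head [0.515 0.246 0.03 ] [0.614 0.225 0.03 ] [0.674 0.201 0.015]
big [0.166 0.246 0.02 ] [0.301 0.235 0.02 ] [0.388 0.241 0.01 ]
small [0.425 0.1   0.01 ] [0.408 0.003 0.01 ]
cap [ 0.524 -0.     0.013] [ 0.529 -0.009  0.013]
jar [0.678 0.005 0.06 ] [0.679 0.017 0.06 ]
spindle [ 0.587 -0.216  0.076] [ 0.579 -0.195  0.076] clip [ 0.556 -0.227  0.064]
```

View pics/crop0.png

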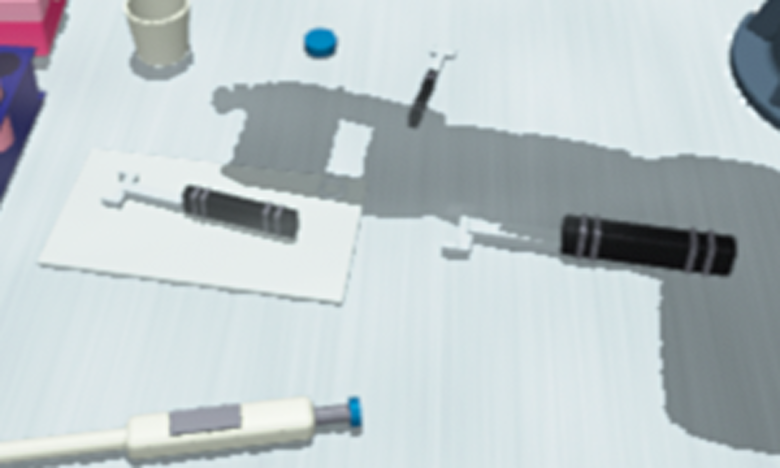

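The choice is clear. At about 169 mm long, the fork on the mat lies between the large one (about 230 mm) and the small one (about 100 mm). Now close wrist views of the mixer and the mat.

Run:
```python
from h import *
r.move_to([0.56,-0.23,0.253],down(0)); d=cap("wrist","wm1"); print(r.current_t())
r.move_to([0.58,0.20,0.253],down(0)); d=cap("wrist","wf1"); print(r.current_t(), r.current_contact_force())
```

```text
1.1167
2.75 [ 0.15807653 -0.3227044   0.36781081]
```

View pics/wm1.png

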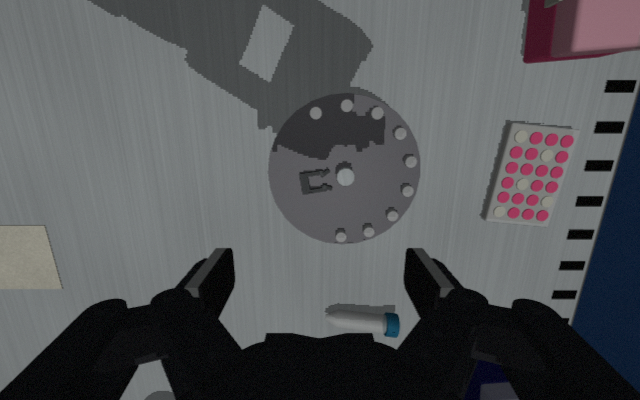

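View pics/wf1.png

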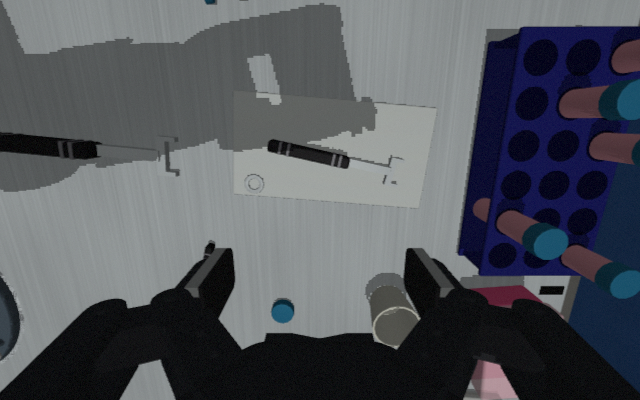

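The wrist view shows the mat fork with its handle at (268..348, 145..160) and its tines near (390,160..180), and the washer at (255,183). On the mixer, the clip is at (316,181) and the spindle head at (345,176). Measuring now.

Run:
```python
from h import *
d=load("wf1"); g=cv2.cvtColor(d["pixels"],cv2.COLOR_RGB2GRAY)
roi=np.zeros_like(g);roi[120:185,262:352]=1
m=((g<55)&(roi>0)).astype(np.uint8)
m=cv2.morphologyEx(m,cv2.MORPH_CLOSE,np.ones((5,5)))
cs,_=cv2.findContours(m,0,2);c=max(cs,key=cv2.contourArea)
rect=cv2.minAreaRect(c);b=cv2.boxPoints(rect);print(rect,b.tolist())
for p in b: print(np.round(ray(d,*p,.030),4))
print("ctr",ray(d,*rect[0],.03), "depth z",dpt(d,int(rect[0][0]),int(rect[0][1])))
# fork mixer view
w=load("wm1")
def circ(mask):
    cs,_=cv2.findContours(mask,0,2);c=max(cs,key=cv2.contourArea);return cv2.minAreaRect(c),cv2.minEnclosingCircle(c),cv2.contourArea(c)
g=cv2.cvtColor(w["pixels"],cv2.COLOR_RGB2GRAY)
print(dpt(w,345,176),dpt(w,340,215),dpt(w,308,182))
a=w["pixels"][85:250,260:430];a=cv2.resize(a,None,fx=3.5,fy=3.5,interpolation=2);cv2.imwrite("pics/wm1c.png",a[:,:,::-1])
a=d["pixels"][90:215,225:440];a=cv2.resize(a,None,fx=3.5,fy=3.5,interpolation=2);cv2.imwrite("pics/wf1c.png",a[:,:,::-1])
```

```text
((307.9803466796875, 153.08645629882812), (82.88628387451172, 12.499429702758789), 12.804265975952148) [[266.1827087402344, 149.99607849121094], [268.9528503417969, 137.80747985839844], [349.7779846191406, 156.1768341064453], [347.0078430175781, 168.3654327392578]]
[0.5187 0.234  0.03  ]
[0.5227 0.2481 0.03  ]
[0.6181 0.2265 0.03  ]
[0.6152 0.2119 0.03  ]
ctr [0.56829438 0.23025205 0.03      ] depth z [0.56714703 0.23040586 0.0304422 ]
[ 0.58825163 -0.21599304  0.07859003] [ 0.58541384 -0.26563364  0.05878597] [ 0.54893331 -0.2256557   0.0632618 ]
```

View pics/wm1c.png

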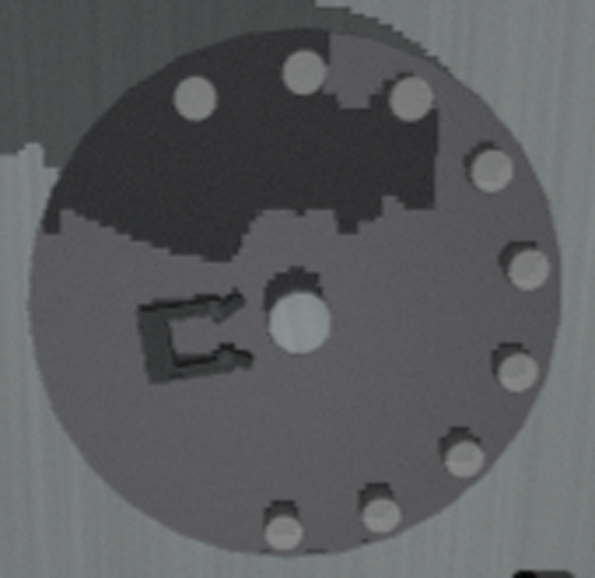

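View pics/wf1c.png

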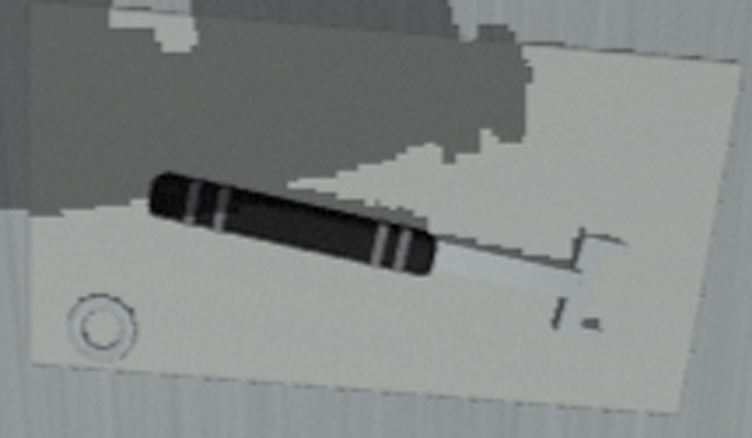

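```bash
cat > mix.py <<'E'
from h import *
def mixer(name,c0):
    w=load(name);g=cv2.cvtColor(w["pixels"],cv2.COLOR_RGB2GRAY).astype(float)
    u0,v0=proj(w,np.array([c0[0],c0[1],.058]))[0]
    rr=w["fx"]/ (w["wfc"][2,3]-.058)*.083
    yy,xx=np.mgrid[:400,:640]
    m=((np.hypot(xx-u0,yy-v0)<rr)&(g>TH)).astype(np.uint8)
    n,l,st,ce=cv2.connectedComponentsWithStats(m)
    out=[]
    for i in range(1,n):
        if st[i,4]>=25: out.append((st[i,4],*ce[i]))
    return w,out
TH=118
E
python3 - <<'E'
from mix import *
w,o=mixer("wm1",(.588,-.216))
for a in o:
    P=ray(w,a[1],a[2],.067);print(np.round(a,1),np.round(P,4),np.round(ray(w,a[1],a[2],.076),4))
big=max(o,key=lambda a:a[0]);S=ray(w,big[1],big[2],.076)
V=[];
for a in o:
    if a is big: continue
    v=ray(w,a[1],a[2],.067)[:2]-S[:2];V.append(v);print(np.round(np.hypot(*v),4),round(np.arctan2(v[1],v[0]),3))
V=np.array(V);U=V/np.linalg.norm(V,axis=1)[:,None];s=U.sum(0);print(S,np.arctan2(s[1],s[0]))
# disc contour
g=cv2.cvtColor(w["pixels"],cv2.COLOR_RGB2GRAY)
# clip
roi=np.zeros_like(g);roi[160:200,296:337]=1
m=((g<58)&(roi>0)).astype(np.uint8);cs,_=cv2.findContours(m,0,2);c=max(cs,key=cv2.contourArea);print(cv2.contourArea(c),cv2.minAreaRect(c))
for p in cv2.boxPoints(cv2.minAreaRect(c)): print(np.round(p,1),np.round(ray(w,*p,.064),4))
print(np.unique(g[165:200,300:330]//10,return_counts=True))
E
```

```text
[ 90.  346.4 105.2] [ 0.589  -0.1452  0.067 ] [ 0.5881 -0.1456  0.076 ]
[ 88.  315.5 112.8] [ 0.5575 -0.1526  0.067 ] [ 0.5576 -0.1528  0.076 ]
[ 82.  377.2 112.9] [ 0.6207 -0.1528  0.067 ] [ 0.6189 -0.153   0.076 ]
[ 78.  400.2 134.2] [ 0.6458 -0.174   0.067 ] [ 0.6434 -0.1735  0.076 ]
[ 69.  410.7 162.2] [ 0.6593 -0.2033  0.067 ] [ 0.6565 -0.202   0.076 ]
[225.  345.3 177. ] [ 0.5896 -0.2193  0.067 ] [ 0.5888 -0.2175  0.076 ]
[ 69.  407.7 191.4] [ 0.6588 -0.2355  0.067 ] [ 0.6559 -0.2332  0.076 ]
[399.  354.8 237.2] [ 0.6023 -0.2899  0.067 ] [ 0.6011 -0.2861  0.076 ]
[ 67.  392.4 216.1] [ 0.644  -0.2642  0.067 ] [ 0.6415 -0.2612  0.076 ]
[ 67.  368.7 232. ] [ 0.6181 -0.2834  0.067 ] [ 0.6165 -0.2798  0.076 ]
[ 68.  340.6 237.1] [ 0.586  -0.2897  0.067 ] [ 0.5853 -0.2859  0.076 ]
0.1414 1.657
0.1404 1.887
0.1347 1.425
0.1207 1.191
0.1012 0.958
0.0678 1.741
0.0767 0.72
0.0481 0.472
0.0172 0.156
0.0155 -2.908
[ 0.60113711 -0.28610122  0.076     ] 1.2564156715337773
266.5 ((315.5405578613281, 180.2432403564453), (22.029462814331055, 29.92061424255371), 80.53767395019531)
[299.  171.8] [ 0.5392 -0.2142  0.064 ]
[328.5 166.9] [ 0.5714 -0.2088  0.064 ]
[332.1 188.6] [ 0.5756 -0.233   0.064 ]
[302.6 193.6] [ 0.5428 -0.2387  0.064 ]
(array([2, 3, 4, 5, 6, 7, 8, 9], dtype=uint8), array([  8,  53,  57, 253,  84,  60,  73, 462]))
```

Run:
```python
from mix import *
from scipy.optimize import least_squares
w,o=mixer("wm1",(.588,-.216))
C=np.array([ray(w,a[1],a[2],.067)[:2] for a in o if a[0]<100])
s=least_squares(lambda p:np.hypot(*(C-p[:2]).T)-p[2],[.588,-.216,.072]);print(s.x,np.round(s.fun*1e3,2))
a=np.sort(np.arctan2(*(C-s.x[:2]).T[::-1]));print(np.round(a,3),"mean",a.mean(),"ends",(a[0]+a[-1])/2)
```

```text
[ 0.58869289 -0.21760896  0.07218212] [ 0.19 -0.09  0.09 -0.27 -0.1   0.17  0.13 -0.08 -0.04]
[-1.608 -1.15  -0.701 -0.25   0.2    0.652  1.113  1.567  2.019] mean 0.2046833999998534 ends 0.20538405878832644
```

The nine caps fit a circle to within 0.3 mm. Centre is (0.5887,-0.2176) and mixer yaw 0.205. The clip lies within about 1 mm of the push line with yaw about 0.17. Now the grasp, with the camera on the fork's side.

Run:
```python
from h import *
ty=-0.223; e=np.array([np.cos(ty),np.sin(ty)]); hc=np.array([.5683,.2303])
g=hc+0.005*e   # tool x=-15
q=down(ty-np.pi/2); q2=down(.205-np.pi/2)
print(r.inverse_kinematics([*g,.031],q), r.inverse_kinematics([.43,-.25,.09],q2),r.inverse_kinematics([.49,-.24,.09],q2))
r.set_gripper(0.5)
r.move_to([*g,.14],q); d=cap("wrist","g1"); print(r.current_t())
```

```text
[ 3.04992378e-01  7.58200985e-01  1.59893912e+00 -4.44089210e-16
  7.84452544e-01  2.09878870e+00] [-6.20251393e-01  5.00073218e-01  1.91171030e+00 -4.44089210e-16
  7.29809138e-01  7.45544934e-01] [-5.40778895e-01  5.66041841e-01  1.78569646e+00 -4.44089210e-16
  7.89854353e-01  8.25017432e-01]
4.9083
```

View pics/g1.png

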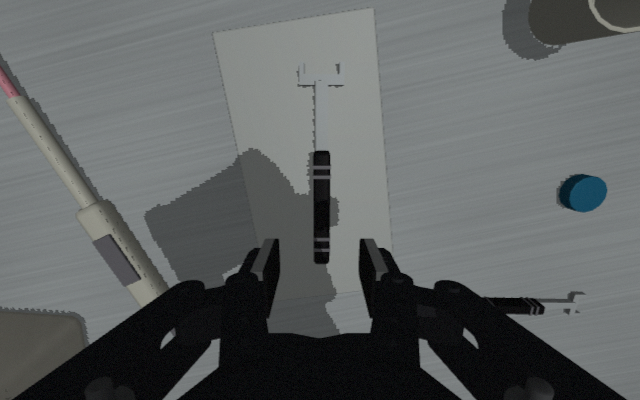

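The view is along the tool: handle upright at column 321 (rows 151–263), cross bar near row 80, tines at columns 300–340. I'll check the handle's front end and centre line, then grasp.

Run:
```python
from h import *
d=load("g1");g=cv2.cvtColor(d["pixels"],cv2.COLOR_RGB2GRAY)
ty=-0.223; e=np.array([np.cos(ty),np.sin(ty)]);n=np.array([-e[1],e[0]]); O=np.array([.5683,.2303])+.02*e
m=((g<60)).astype(np.uint8);m[:,:305]=0;m[:,335:]=0;m[:145]=0;m[265:]=0
rows=[(v,np.where(m[v])[0]) for v in range(155,260,15)]
for v,c in rows:
    if len(c): 
        for u in(c.min(),c.max()+1): 
            P=ray(d,u-.5+.0,v,.03)[:2]-O;print(v,u,np.round([P@e*1e3,P@n*1e3],1))
P=ray(d,321,150.5,.03)[:2]-O;print("front end x",P@e*1e3)
a=d["pixels"][50:160,270:375];cv2.imwrite("pics/g1c.png",cv2.resize(a,None,fx=5,fy=5,interpolation=2)[:,:,::-1])
```

```text
155 313 [28.3  5.6]
155 330 [28.3 -8.1]
170 313 [16.1  5.6]
170 330 [16.2 -8.2]
185 313 [3.7 5.7]
185 330 [ 3.7 -8.3]
200 313 [-9.2  5.8]
200 330 [-9.2 -8.5]
215 313 [-22.5   5.9]
215 330 [-22.5  -8.6]
230 313 [-36.1   5.9]
230 329 [-36.1  -7.9]
245 314 [-50.2   5.2]
245 329 [-50.2  -8. ]
front end x 31.85428079100795
```

View pics/g1c.png

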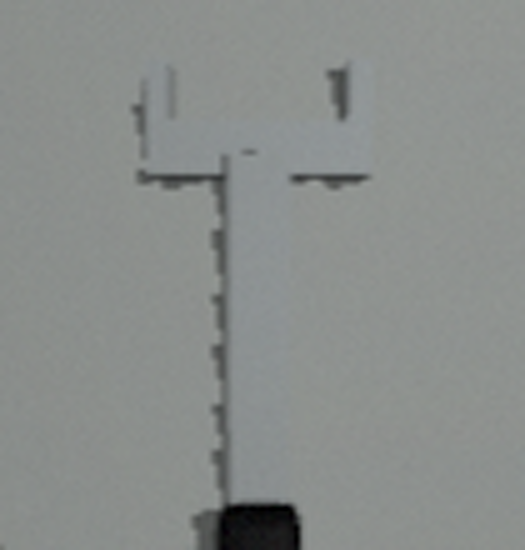

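Run:
```python
from h import *
ty=-0.223; e=np.array([np.cos(ty),np.sin(ty)]);n=np.array([-e[1],e[0]])
g=np.array([.5683,.2303])+0.0065*e-.0012*n
q=down(ty-np.pi/2)
r.move_linear([*g,.031],q,vel=.12)
print(r.current_tool_pos(),r.current_contact_force())
r.set_gripper(0.0,squeeze=80); print(r.current_opening(),r.current_tool_pos(),r.current_contact_force())
np.save("grasp.npy",np.r_[r.current_tool_pos(),r.current_ee_rot()])
r.move_linear([*g,.06],vel=.1); r.sleep(.2)
d=cap("wrist","g2"); cap("side","s2");print(r.current_t(),r.current_opening(),r.current_contact_force(),r.current_tool_pos())
a=cv2.imread("pics/s2.png")[180:360,120:420];cv2.imwrite("pics/s2c.png",cv2.resize(a,None,fx=2.5,fy=2.5))
```

```text
[0.57483838 0.22785265 0.0317705 ] [ 0.61339896  0.80256943 -1.25323427]
0.1399968362857057 [0.57479297 0.22791086 0.03193185] [-1.32595246  0.08216837  5.68875412]
7.0833 0.14599132537595577 [-0.4389448   0.70818714 -1.60886191] [0.57413853 0.22760815 0.05952472]
```

View pics/g2.png

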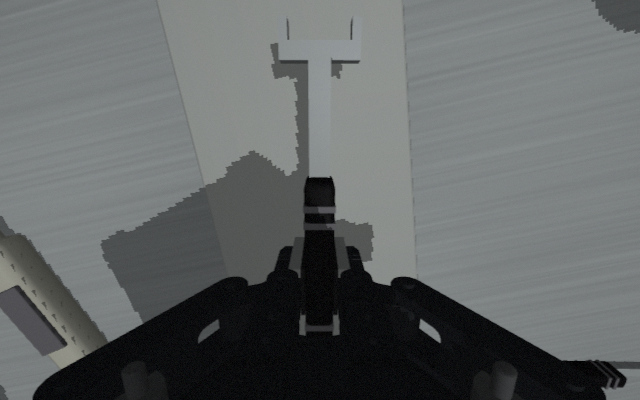

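View pics/s2c.png

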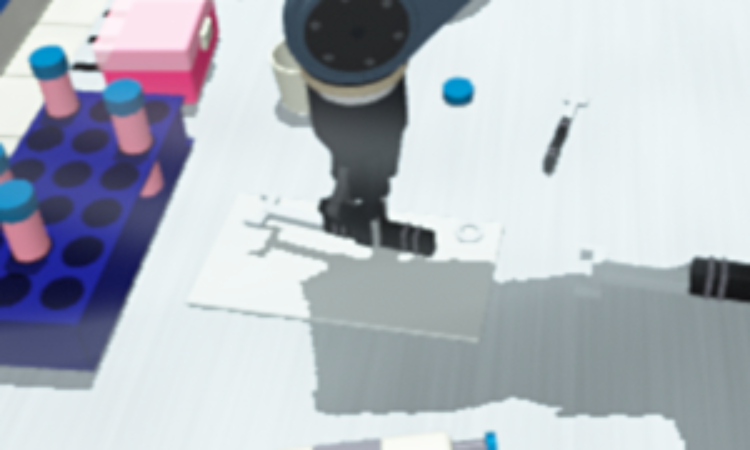

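```bash
cat > tool.py <<'E'
from h import *
def tool(name):
    d=load(name);W=d["wfc"]; 
    for (u,v,h) in [(320,49,8),(295,49,8),(348,49,8),(320,70,10),(320,100,10),(320,140,10),(320,165,10),(320,200,24)]:
        pts=np.array([dpt(d,uu,vv) for uu in range(u-2,u+3) for vv in range(v-2,v+3)])
        P=np.median(pts,0); print((u,v),np.round(P,4),"underside",round(P[2]*1e3-h,1))
E
python3 - <<'E'
from tool import *
tool("g2");d=load("g2");g=cv2.cvtColor(d["pixels"],cv2.COLOR_RGB2GRAY)
print(g[30:70,300].tolist());print(g[50,270:370].tolist());print(g[28,275:370].tolist());print(g[110,295:345].tolist())
E
```

```text
(320, 49) [0.6716 0.2052 0.042 ] underside 34.0
(295, 49) [0.6741 0.2158 0.0422] underside 34.2
(348, 49) [0.6688 0.1932 0.0424] underside 34.4
(320, 70) [0.6631 0.2071 0.0441] underside 34.1
(320, 100) [0.6511 0.2098 0.044 ] underside 34.0
(320, 140) [0.6339 0.2137 0.0444] underside 34.4
(320, 165) [0.6225 0.2163 0.0441] underside 34.1
(320, 200) [0.6094 0.2192 0.0582] underside 34.2
[141, 142, 141, 141, 140, 140, 140, 141, 142, 143, 145, 143, 143, 144, 143, 144, 144, 143, 147, 143, 145, 145, 145, 144, 146, 146, 144, 147, 144, 136, 75, 55, 54, 67, 86, 85, 86, 84, 84, 87]
[139, 110, 87, 86, 85, 87, 84, 85, 123, 140, 142, 140, 142, 141, 143, 142, 143, 142, 144, 143, 144, 142, 146, 144, 146, 144, 145, 142, 145, 147, 145, 145, 145, 145, 144, 145, 145, 144, 147, 146, 146, 146, 147, 146, 146, 147, 147, 147, 147, 147, 147, 147, 148, 149, 148, 147, 148, 149, 150, 149, 149, 148, 148, 149, 149, 151, 148, 149, 147, 149, 150, 150, 150, 150, 149, 151, 149, 151, 149, 151, 151, 151, 150, 151, 151, 148, 150, 152, 150, 152, 151, 146, 143, 144, 146, 144, 143, 145, 144, 144]
[141, 140, 142, 139, 139, 142, 141, 141, 140, 143, 142, 130, 93, 91, 126, 141, 140, 142, 141, 140, 141, 141, 142, 142, 141, 141, 142, 142, 142, 140, 140, 142, 141, 142, 142, 142, 144, 141, 142, 141, 140, 142, 143, 143, 140, 141, 141, 139, 142, 142, 142, 140, 141, 142, 143, 142, 142, 144, 142, 141, 142, 143, 142, 141, 142, 141, 145, 142, 143, 143, 143, 142, 142, 143, 141, 110, 61, 122, 150, 149, 148, 148, 147, 148, 146, 147, 148, 143, 144, 144, 144, 144, 144, 143, 143]
[143, 118, 91, 87, 88, 87, 87, 87, 86, 87, 87, 89, 87, 117, 139, 145, 144, 145, 146, 146, 147, 145, 147, 147, 149, 147, 149, 148, 149, 149, 149, 149, 149, 150, 148, 147, 144, 144, 144, 143, 142, 145, 143, 143, 143, 144, 145, 144, 143, 145]
```

Run:
```python
from h import *
d=load("g2")
ps=[]
for c in (300,308,330,338):
    z=[round(dpt(d,c,v)[2]*1e3,1) for v in range(30,64)]
    print(c,z)
tcp=np.array(r.current_tool_pos());M=R.from_quat(r.current_ee_rot()).as_matrix()
def loc(u,v,z): return np.round(M.T@(ray(d,u,v,z)-tcp)*1e3,1)
print("bar L/R",loc(278.3,50,.0421),loc(360.8,50,.0421),"front rows",[ (v,loc(319.5,v,.0421)) for v in (38,39,40,41,42)],"handle front",loc(319,177.5,.058))
for v in (80,110,140,170):
    print(v,loc(320,v,.0441))
# shank edges
g=cv2.cvtColor(d["pixels"],cv2.COLOR_RGB2GRAY)
for v in (215,205,195): 
    c=np.where(g[v,290:350]<60)[0]+290; print(v,c.min(),c.max())
print(M.round(4).tolist())
```

```text
300 [np.float64(6.7), np.float64(7.0), np.float64(6.2), np.float64(7.0), np.float64(6.9), np.float64(7.4), np.float64(6.1), np.float64(6.8), np.float64(6.7), np.float64(6.5), np.float64(41.7), np.float64(41.3), np.float64(42.8), np.float64(41.4), np.float64(41.7), np.float64(41.9), np.float64(42.8), np.float64(42.8), np.float64(41.8), np.float64(42.5), np.float64(42.2), np.float64(42.7), np.float64(41.4), np.float64(40.9), np.float64(40.7), np.float64(42.2), np.float64(41.6), np.float64(41.6), np.float64(42.8), np.float64(41.6), np.float64(41.2), np.float64(39.0), np.float64(37.5), np.float64(34.3)]
308 [np.float64(7.1), np.float64(6.4), np.float64(6.5), np.float64(6.1), np.float64(8.3), np.float64(6.1), np.float64(7.8), np.float64(6.1), np.float64(7.7), np.float64(6.9), np.float64(41.4), np.float64(41.7), np.float64(41.1), np.float64(41.4), np.float64(42.0), np.float64(41.4), np.float64(42.3), np.float64(42.6), np.float64(41.7), np.float64(43.8), np.float64(42.1), np.float64(42.5), np.float64(44.2), np.float64(44.6), np.float64(43.8), np.float64(45.0), np.float64(43.8), np.float64(4
[... 1154 characters left out ...]
oat64(41.6), np.float64(41.6), np.float64(42.1), np.float64(41.6), np.float64(42.2), np.float64(42.0), np.float64(41.4), np.float64(40.2), np.float64(37.5), np.float64(34.2)]
bar L/R [ 99.7 -17.8  17.3] [99.7 18.1 17.4] front rows [(38, array([1.043e+02, 1.000e-01, 1.730e+01])), (39, array([1.04e+02, 1.00e-01, 1.73e+01])), (40, array([1.036e+02, 1.000e-01, 1.740e+01])), (41, array([1.032e+02, 1.000e-01, 1.740e+01])), (42, array([1.028e+02, 1.000e-01, 1.740e+01]))] handle front [46.3 -0.1  1.5]
80 [87.3  0.3 15.4]
110 [74.7  0.3 15.4]
140 [61.3  0.4 15.4]
170 [47.2  0.4 15.4]
215 304 333
205 304 334
195 304 334
[[0.9752, -0.2212, -0.0008], [-0.2212, -0.9752, -0.0002], [-0.0007, 0.0004, -1.0]]
```

The tool is held level (underside 34.1 ±0.2 mm all along) and the crotch is at tool-frame x = 103.8, y = 0.1 mm. Next, carry it to above the disc, behind the clip.

```bash
cat > push.py <<'E'
from h import *
C=np.array([.5887,-.2176]);th=.205;ex=np.array([np.cos(th),np.sin(th)]);ey=np.array([-ex[1],ex[0]])
Q=down(th-np.pi/2);CR=.1038;CY=.0
def tcp(xm,ym=0,under=.0597): # crotch at mixer xm,ym
    return [*(C+(xm-CR)*ex+(ym+CY)*ey),under+.0254]
def where():
    p=np.array(r.current_tool_pos());M=R.from_quat(r.current_ee_rot()).as_matrix()
    c=p+M@[CR,0.0001,.0214]; v=c[:2]-C
    return v@ex*1e3,v@ey*1e3,(p[2]-.0254)*1e3
def force(): f=np.array(r.current_contact_force()); return f[:2]@ex,f[:2]@ey,f[2]
E
python3 - <<'E'
from push import *
g=np.load("grasp.npy");r.move_linear([g[0],g[1],.16],vel=.2)
r.move_to(tcp(-.078,0,.135),Q); print(where())
r.move_linear(tcp(-.078,0,.085),Q,vel=.1);r.sleep(.3);print(where(),force(),r.current_t())
cap("wrist","p1")
a=cv2.imread("pics/p1.png")[0:200,190:450];cv2.imwrite("pics/p1c.png",cv2.resize(a,None,fx=3,fy=3))
E
```

```text
(np.float64(-77.57684547780396), np.float64(0.23994841829726934), np.float64(134.88120088307085))
(np.float64(-77.87274978599713), np.float64(-0.2550196019150172), np.float64(85.39834795330923)) (np.float64(0.5712404824490263), np.float64(-0.3971887933330788), np.float64(-0.9526704078877815)) 10.5333
```

View pics/p1c.png

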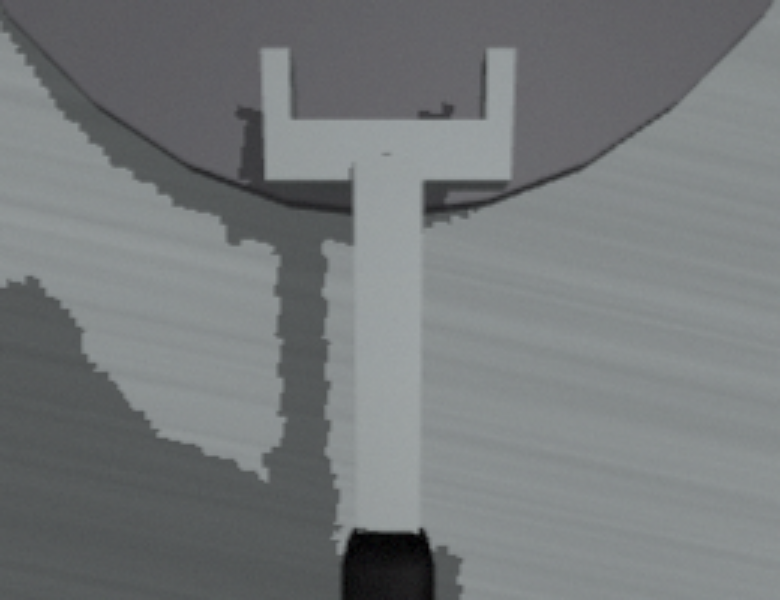

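The fork is over the disc edge (bar front at row 40, unchanged, so no slip). The clip is just out of the wrist view, so after descending I'll check with the fixed cameras.

Run:
```python
from push import *
r.move_linear(tcp(-.075),Q,vel=.06);r.sleep(.2);print(where(),force(),r.current_t())
d=cap("scene","p2s");e=cap("side","p2d")
P=[np.array([*(C+x*ex+y*ey),z]) for x,y,z in [(0,0,.076),(-.0486,.001,.064),(-.075,0,.0677)]]
for k in(d,e):print(proj(k,P).round(1).tolist())
a=d["pixels"][220:330,240:400];cv2.imwrite("pics/p2sc.png",cv2.resize(a,None,fx=5,fy=5,interpolation=2)[:,:,::-1])
a=e["pixels"][120:200,230:370];cv2.imwrite("pics/p2dc.png",cv2.resize(a,None,fx=5.5,fy=5.5,interpolation=2)[:,:,::-1])
```

```text
(np.float64(-74.94009214525923), np.float64(-0.19527000405176276), np.float64(59.873574960211805)) (np.float64(-0.2584481855656783), np.float64(0.23083265822613555), np.float64(-0.4769712845514542)) 11.3583
[[312.1, 272.8], [293.8, 269.2], [283.6, 266.0]]
[[287.7, 149.8], [304.6, 152.4], [313.6, 150.5]]
```

View pics/p2sc.png

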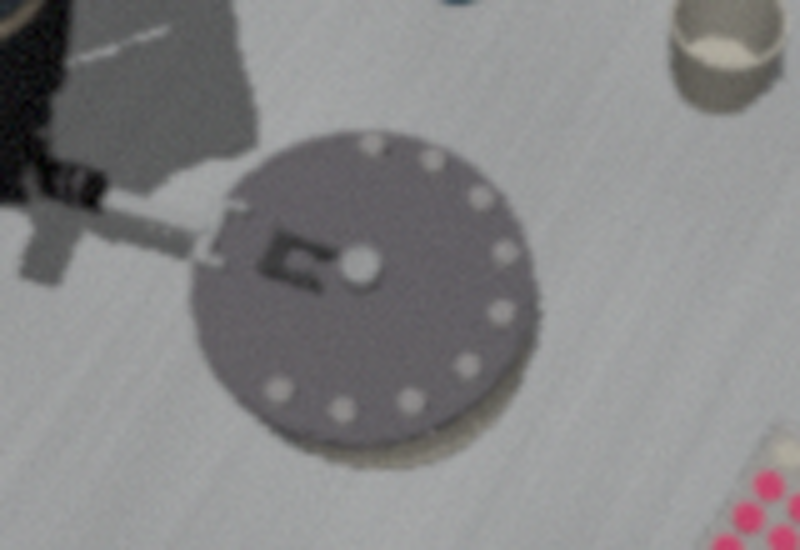

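View pics/p2dc.png

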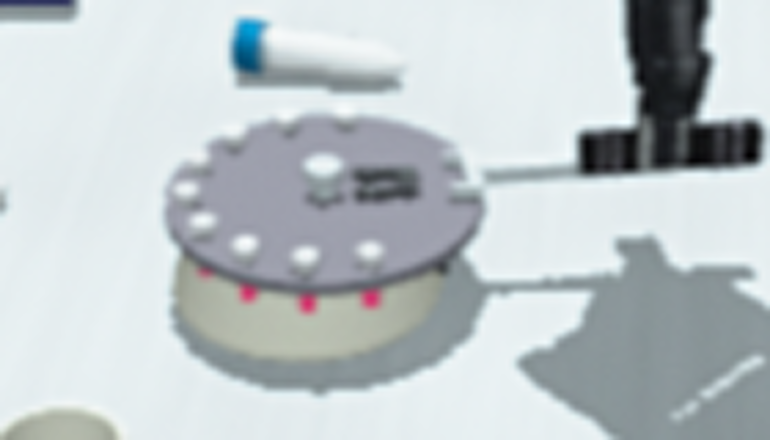

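Both fixed views show the fork in line behind the clip. The mount calibration could still cause a lateral error, so I'll take one view of the spindle at the pushing yaw from higher up.

Run:
```python
from push import *
r.move_linear(tcp(-.075,0,.09),Q,vel=.15)
r.move_linear(tcp(-.043,0,.165),Q,vel=.15);r.sleep(.3);print(where(),r.current_t())
d=cap("wrist","p3")
print(proj(d,[[*C,.076]]))
a=d["pixels"][0:130,220:420];cv2.imwrite("pics/p3c.png",cv2.resize(a,None,fx=4,fy=4,interpolation=2)[:,:,::-1])
```

```text
(np.float64(-43.3203156132485), np.float64(0.01798077098135657), np.float64(164.43357786586282)) 12.8
[[318.90476175   7.79046171]]
```

View pics/p3c.png

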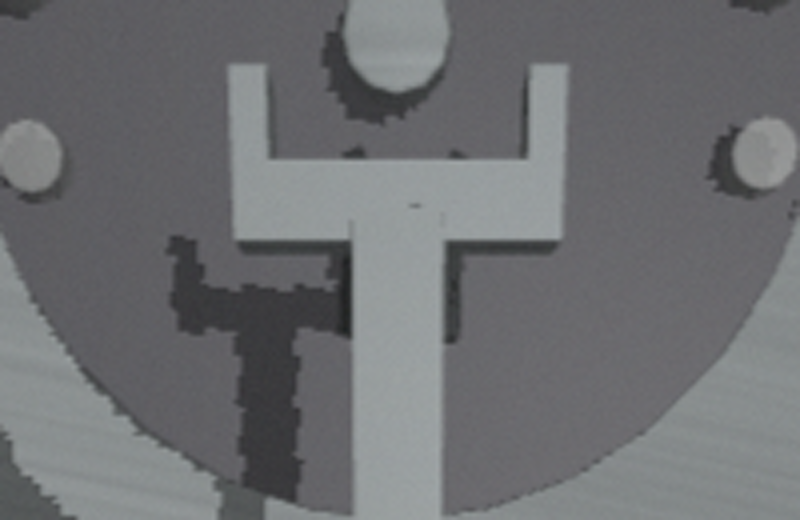

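The view confirms the alignment. The spindle head is centred at column 319.1 (predicted 318.9), the tines' mid column is 319.5, and the two caps stand level, so the yaw is right. Now descend and push in small, force-checked steps.

```bash
cat >> push.py <<'E'
def run(x0,x1,step,fmax,vel=.012,under=.0597,tmax=60):
    f0=RUN0; x=x0;log=[]
    while x<x1-1e-9:
        x=min(x+step,x1); r.move_linear(tcp(x,0,under),Q,vel=vel)
        f=force();w=where();log.append((x*1e3,w[0],w[1],w[2],-(f[0]-f0[0]),f[1]-f0[1],f[2]-f0[2],r.current_t()))
        if log[-1][4]>fmax: print("STOP at",fmax);break
    return np.array(log)
RUN0=(0,0,0)
E
python3 - <<'E'
import push
from push import *
np.set_printoptions(suppress=True,linewidth=150,precision=1)
r.move_linear(tcp(-.075,0,.09),Q,vel=.15);r.move_linear(tcp(-.075),Q,vel=.08)
r.move_linear(tcp(-.056),Q,vel=.05);r.sleep(.2);push.RUN0=force();print(force(),where(),r.current_t());np.save("f0.npy",push.RUN0)
L=run(-.056,-.040,.001,6);print(L)
E
```

```text
(np.float64(0.5010621812348113), np.float64(-0.013091125972156116), np.float64(-1.406268555269779)) (np.float64(-56.17031671298948), np.float64(-0.10165569153909104), np.float64(59.69270249608633)) 14.8
[[-55.  -55.   -0.1  59.7   0.3  -0.    0.6  15.1]
 [-54.  -53.9  -0.1  59.7   0.6   0.2   1.1  15.3]
 [-53.  -52.9  -0.1  59.7  -0.2  -0.   -0.2  15.6]
 [-52.  -51.9  -0.1  59.7   0.3   0.1   1.1  15.8]
 [-51.  -50.9  -0.1  59.7   0.6  -0.2   0.6  16.1]
 [-50.  -49.9  -0.1  59.7   1.    0.4   0.1  16.3]
 [-49.  -48.9  -0.1  59.7   1.4   0.2   1.1  16.6]
 [-48.  -48.   -0.1  59.7   1.    0.6   0.3  16.8]
 [-47.  -46.9  -0.1  59.7  -0.3   0.1   1.4  17.1]
 [-46.  -46.   -0.1  59.7   0.8   0.7   0.5  17.3]
 [-45.  -45.   -0.1  59.7   0.9  -0.4   0.1  17.6]
 [-44.  -44.   -0.1  59.7   0.3  -0.4   1.1  17.8]
 [-43.  -42.9  -0.1  59.7   1.    0.6   0.7  18.1]
 [-42.  -41.9  -0.1  59.7   1.1  -0.6   2.   18.3]
 [-41.  -40.9  -0.1  59.7   0.6  -0.3   0.9  18.6]
 [-40.  -40.   -0.1  59.7  -0.5   1.4   0.6  18.8]]
```

Run:
```python
import push
from push import *
np.set_printoptions(suppress=True,linewidth=150,precision=1)
push.RUN0=np.load("f0.npy")
L=run(-.040,.010,.001,5.3);print(L[:,[0,1,2,3,4,5,6,7]])
d=cap("scene","p4s")
a=d["pixels"][220:330,240:400];cv2.imwrite("pics/p4sc.png",cv2.resize(a,None,fx=5,fy=5,interpolation=2)[:,:,::-1])
```

```text
STOP at 5.3
[[-39.  -38.9  -0.1  59.7   0.6   0.2   0.6  19.1]
 [-38.  -37.9  -0.1  59.7   1.   -0.7   0.7  19.3]
 [-37.  -37.   -0.1  59.7   0.5  -0.3   0.3  19.6]
 [-36.  -35.9  -0.1  59.7   1.2   1.1   0.6  19.8]
 [-35.  -35.   -0.1  59.7  -0.4   0.1   0.6  20.1]
 [-34.  -34.1   0.   59.7   1.9   0.2  -0.1  20.3]
 [-33.  -33.1   0.   59.6   2.4   1.9   0.6  20.6]
 [-32.  -32.   -0.   59.7   2.8   0.7   1.6  20.8]
 [-31.  -31.   -0.1  59.7   3.8  -0.2   0.4  21.1]
 [-30.  -29.9  -0.1  59.7   3.2   0.5   1.   21.3]
 [-29.  -28.9  -0.1  59.7   2.7   1.5   0.7  21.6]
 [-28.  -27.9  -0.1  59.7   3.    0.    0.8  21.8]
 [-27.  -26.9  -0.1  59.7   2.4   0.7  -0.3  22.1]
 [-26.  -25.9  -0.1  59.7   2.8   0.6   0.4  22.3]
 [-25.  -24.9  -0.1  59.7   2.6   1.    1.4  22.6]
 [-24.  -23.9  -0.1  59.7   2.5   0.9   0.3  22.8]
 [-23.  -22.9  -0.1  59.7   3.1   0.    0.5  23.1]
 [-22.  -21.9  -0.1  59.7   3.4   0.5   0.8  23.3]
 [-21.  -20.9  -0.1  59.7   2.6   1.1   1.1  23.6]
 [-20.  -19.9  -0.1  59.7   3.2  -0.1  -0.2  23.8]
 [-19.  -18.9  -0.1  59.7   3.5   0.2   0.2  24.1]
 [-18.  -17.9  -0.1  59.7   2.7   0.5   0.6  24.3]
 [-17.  -16.9  -0.1  59.7   2.4   1.2   0.8  24.6]
 [-16.  -15.9  -0.1  59.7   3.1   0.7  -0.4  24.8]
 [-15.  -14.9  -0.1  59.7   3.7   0.5  -0.1  25.1]
 [-14.  -13.9  -0.1  59.7   3.2  -0.9   1.2  25.3]
 [-13.  -12.9  -0.1  59.7   3.1   1.5  -0.2  25.6]
 [-12.  -12.2   0.1  59.6   5.4   1.7   1.   25.8]]
```

View pics/p4sc.png

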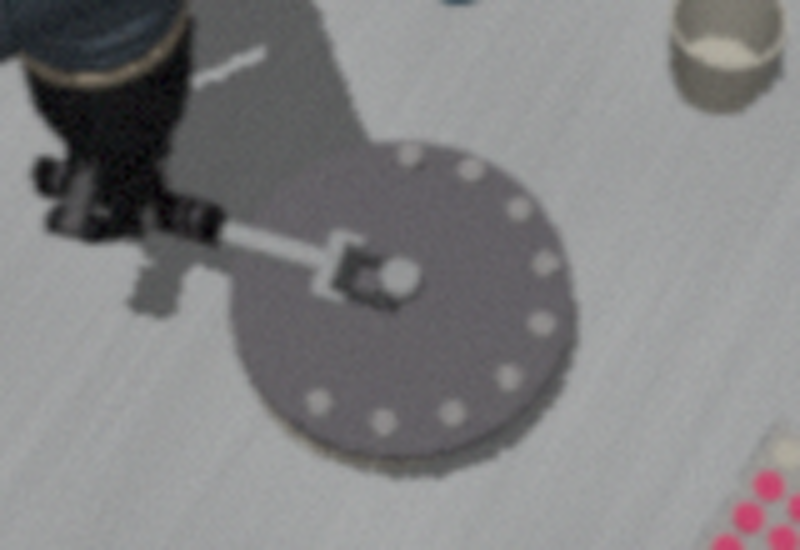

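As expected, the lugs met the neck at -35 mm, the disc was carried about 22 mm, and it now stands at the stop. In the picture the clip sits squarely between tines and spindle. Continuing with finer steps.

Run:
```python
import push
from push import *
np.set_printoptions(suppress=True,linewidth=150,precision=1)
push.RUN0=np.load("f0.npy")
L=run(-.012,.001,.0005,13);print(L)
```

```text
[[-11.5 -12.    0.1  59.6   7.1   0.7   1.5  26.1]
 [-11.  -11.8   0.2  59.5   9.    1.7   3.   26.4]
 [-10.5 -10.6  -0.   59.6   3.7   1.5   0.4  26.6]
 [-10.   -9.9  -0.1  59.7   3.5   1.2  -0.2  26.9]
 [ -9.5  -9.3  -0.2  59.8   2.8   0.3  -0.4  27.1]
 [ -9.   -8.9  -0.2  59.7   2.4   1.4  -0.4  27.4]
 [ -8.5  -8.4  -0.1  59.7   2.5   1.1  -0.2  27.6]
 [ -8.   -8.   -0.1  59.7   3.    1.7   0.7  27.9]
 [ -7.5  -7.4  -0.1  59.7   3.9   1.4   0.8  28.1]
 [ -7.   -6.9  -0.1  59.7   3.    1.5   0.6  28.4]
 [ -6.5  -6.5  -0.1  59.7   3.    0.5   0.5  28.6]
 [ -6.   -5.9  -0.1  59.7   2.9   1.1   0.9  28.9]
 [ -5.5  -5.4  -0.1  59.7   3.5   1.4   1.5  29.1]
 [ -5.   -4.9  -0.1  59.7   2.5   1.2   0.4  29.4]
 [ -4.5  -4.5  -0.1  59.7   3.3  -0.1   1.3  29.6]
 [ -4.   -3.9  -0.1  59.7   3.9   1.4   0.2  29.9]
 [ -3.5  -3.4  -0.1  59.7   3.9   0.9  -0.2  30.1]
 [ -3.   -2.9  -0.1  59.7   2.9   0.5   1.2  30.4]
 [ -2.5  -2.5  -0.1  59.7   3.2   1.7  -0.1  30.6]
 [ -2.   -1.9  -0.1  59.8   2.7   1.3   0.5  30.9]
 [ -1.5  -1.4  -0.1  59.7   2.7   0.6   0.2  31.1]
 [ -1.   -0.9  -0.1  59.7   3.2   0.8  -0.1  31.4]
 [ -0.5  -0.5  -0.1  59.7   2.6   1.9   0.2  31.6]
 [  0.    0.1  -0.1  59.7   2.7   1.    1.1  31.9]
 [  0.5   0.6  -0.1  59.7   2.7   0.8   0.4  32.1]
 [  1.    1.5  -0.5  60.   -0.1   0.4   1.1  32.4]]
```

The arms spread at 9 N, then slid at about 3 N. The force has just dropped to 0 (the snap). I'll keep on until it climbs.

Run:
```python
import push
from push import *
np.set_printoptions(suppress=True,linewidth=150,precision=1)
push.RUN0=np.load("f0.npy")
L=run(.001,.008,.0004,9);print(L)
d=cap("scene","p5s");cap("wrist","p5w")
a=d["pixels"][220:330,240:400];cv2.imwrite("pics/p5sc.png",cv2.resize(a,None,fx=5,fy=5,interpolation=2)[:,:,::-1])
```

```text
STOP at 9
[[ 1.4  1.6 -0.2 59.8 -0.6 -0.1  0.8 32.6]
 [ 1.8  1.8 -0.1 59.7  0.5  0.5  0.5 32.9]
 [ 2.2  2.2 -0.1 59.7  0.8 -0.3  0.9 33.1]
 [ 2.6  2.6 -0.1 59.7  1.3  0.6  0.6 33.4]
 [ 3.   3.  -0.1 59.7  0.8  0.4  0.2 33.6]
 [ 3.4  3.4 -0.1 59.7  0.4  0.5  0.7 33.9]
 [ 3.8  3.8 -0.1 59.7  0.2 -0.3  1.1 34.1]
 [ 4.2  4.2 -0.1 59.7  0.4 -0.1  0.3 34.4]
 [ 4.6  4.6 -0.1 59.7  0.9 -0.6  1.1 34.6]
 [ 5.   5.  -0.1 59.7 -0.2  0.6  0.2 34.9]
 [ 5.4  5.1 -0.  59.6  4.9 -0.1  2.3 35.1]
 [ 5.8  5.1  0.1 59.5  6.5  0.1  2.4 35.4]
 [ 6.2  5.2  0.2 59.5  8.5 -0.8  3.2 35.6]
 [ 6.6  5.2  0.2 59.4 11.1 -1.3  4.1 35.9]]
```

View pics/p5sc.png

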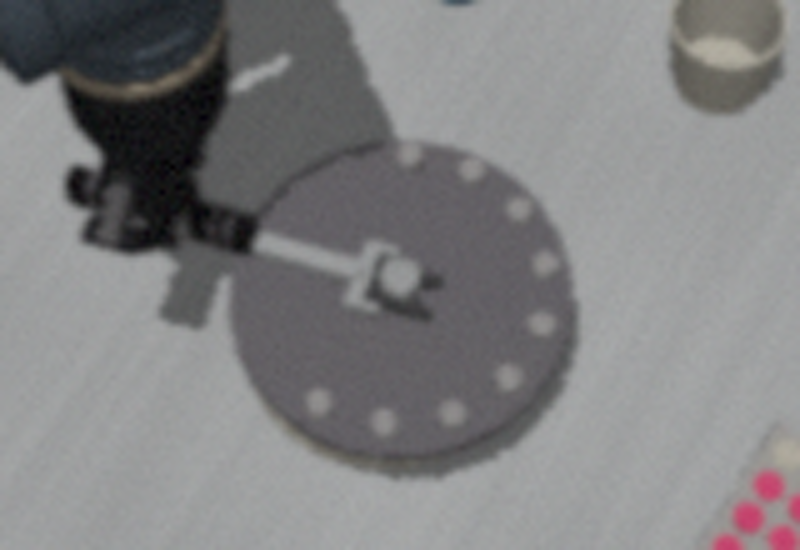

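View pics/p5w.png

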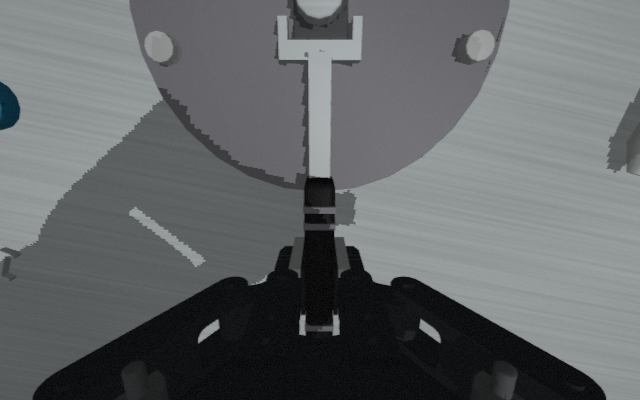

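Force climbed steeply at crotch +5.2 mm (11 N), consistent with the back bar against the neck, since 5.2 is 17.5 mm past first lug contact. I'll back off and check the clip's position against the spindle.

Run:
```python
from push import *
r.move_linear(tcp(.003),Q,vel=.02);r.move_linear(tcp(-.030),Q,vel=.08);print(force(),r.current_t())
r.move_linear(tcp(-.030,0,.165),Q,vel=.2);r.sleep(.15);print(where(),r.current_t())
d=cap("wrist","p6");s=cap("scene","p6s")
a=d["pixels"][0:130,220:420];cv2.imwrite("pics/p6c.png",cv2.resize(a,None,fx=4,fy=4,interpolation=2)[:,:,::-1])
a=s["pixels"][220:330,240:400];cv2.imwrite("pics/p6sc.png",cv2.resize(a,None,fx=5,fy=5,interpolation=2)[:,:,::-1])
print(r.current_t())
for xs in (.0,): print(proj(d,[[*(C+.0212*ex),.076],[*(C+.0052*ex),.064]]))
```

```text
(np.float64(0.41547675125965355), np.float64(0.26926093773008364), np.float64(-0.7693839353674226)) 36.8417
(np.float64(-30.44426683144245), np.float64(0.39426518851715253), np.float64(163.56922995261868)) 37.6667
37.7667
[[319.57946755  -6.51216089]
 [319.5856718   24.63885222]]
```

View pics/p6c.png

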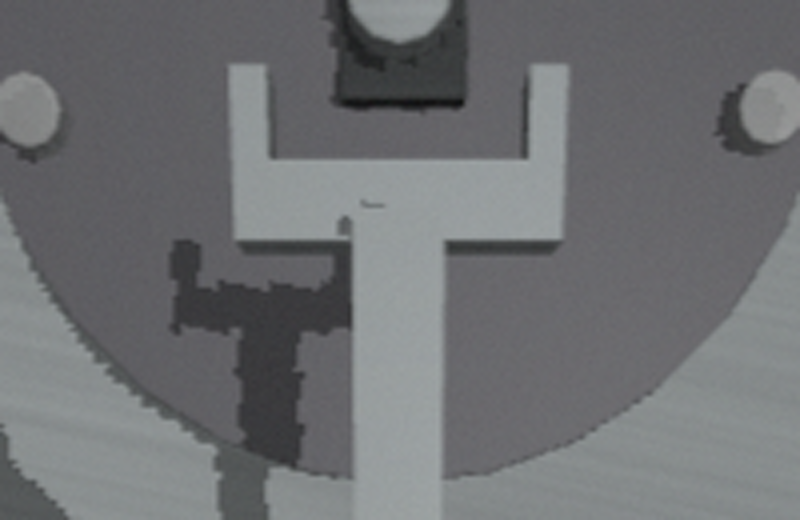

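View pics/p6sc.png

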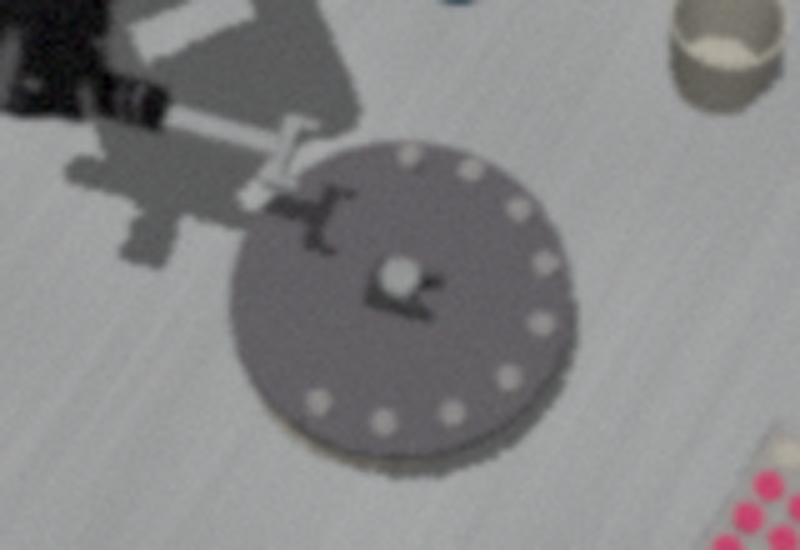

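Run:
```python
from push import *
def f(n,pts):
    d=load(n);return np.mean([(ray(d,220+u/4,v/4,.067)[:2]-C)@ex for u,v in pts])*1e3
a=f("p3",[(30,157),(766,153)]);b=f("p6",[(26,109),(772,108)]);print(a,b,b-a)
d=load("p6");print("clip back",(ray(d,319.5,24.4,.064)[:2]-C)@ex*1e3)
g=np.load("grasp.npy");np.set_printoptions(suppress=True);print(g)
```

```text
-17.61393269953856 2.7179527110011032 20.331885410539662
clip back 5.360046661939741
[ 0.57479297  0.22791086  0.03193185  0.99379367 -0.1112371   0.00060492
 -0.00028761]
```

The disc was carried 20.3 mm and the clip's origin is at 21.3 mm, so it is home within about 1 mm (measurement error included), with the arms closed round the neck. Now lay the tool back.

Run:
```python
from h import *
g=np.load("grasp.npy");q=down(-0.223-np.pi/2)
r.move_to([g[0],g[1],.17],q);print(r.current_t())
r.move_linear([g[0],g[1],.045],q,vel=.12);r.sleep(.1);f0=np.array(r.current_contact_force())[2]
z=.036
while z>.029:
    r.move_linear([g[0],g[1],z],q,vel=.03);f=np.array(r.current_contact_force())[2]-f0;print(round(z,4),round(f,1),r.current_tool_pos()[2])
    if f>3: break
    z-=.0008
r.set_gripper(0.4);print(r.current_opening(),r.current_contact_force(),r.current_t())
r.move_linear([g[0],g[1],.16],q,vel=.15);r.sleep(.2)
cap("wrist","e1");cap("side","e2");cap("scene","e3");print(r.current_t())
```

```text
39.5417
0.036 0.9 0.035754505418287126
0.0352 1.0 0.03521851385051678
0.0344 0.3 0.034392617245814876
0.0336 0.3 0.033542943860763036
0.0328 0.5 0.03274454204484603
0.032 0.1 0.03200710419145515
0.0312 9.2 0.03188750404100313
0.40489986853759313 [-0.4099083  -0.19828146  0.0465557 ] 43.125
44.4833
```

View pics/e1.png

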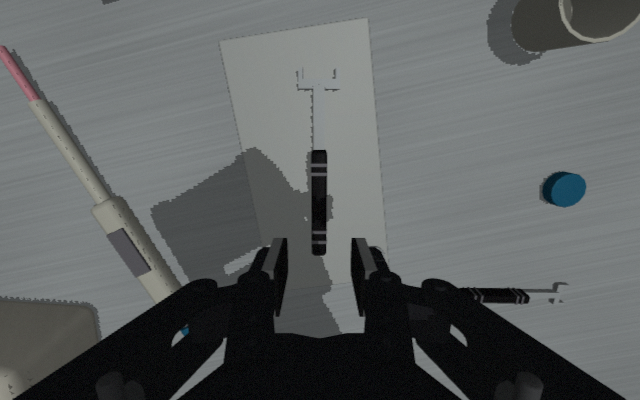

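View pics/e2.png

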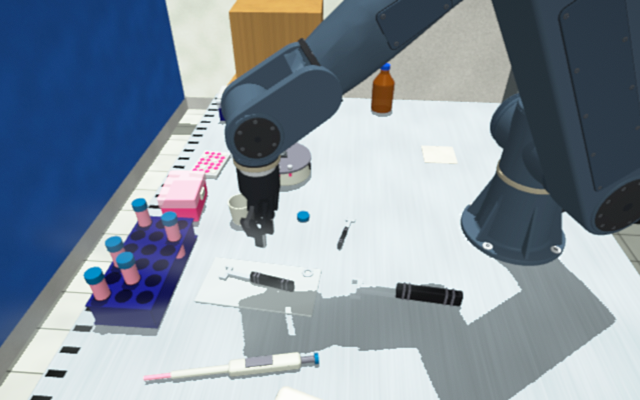

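The tool lies flat on the mat at its old place (handle at column 319), released, with the bystanders where they were. One last look at the clip from above.

Run:
```python
from h import *
r.move_to([0.58,-0.22,0.253],down(0));r.sleep(.2); d=cap("wrist","f1"); print(r.current_t())
a=d["pixels"][85:250,240:420];cv2.imwrite("pics/f1c.png",cv2.resize(a,None,fx=4,fy=3.6,interpolation=2)[:,:,::-1])
```

```text
46.9
```

View pics/f1c.png

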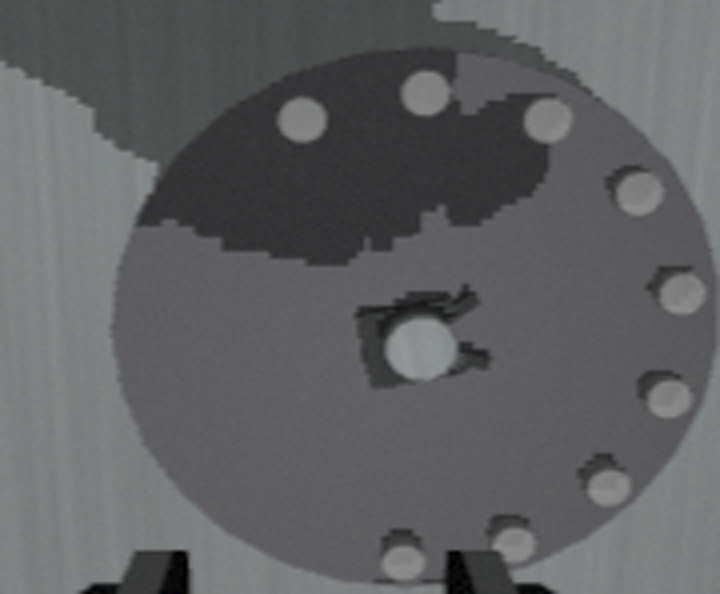

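The clip surrounds the spindle. The back bar is at crop (372,350) just behind the head at (420,348), and the arms are closed, with both flares beyond it. Handing in.

Run:
```python
from cell import r
r.hand_in();print(r.current_t())
```

```text
the job is handed in; nothing more can be done
the job is handed in; nothing more can be done
```

I took the middle-sized fork from the mat and pushed the clip onto the spindle's neck until it snapped home. Then I laid the tool back flat on the mat, let go, and handed in at about 47 s of the 64 s allowed. `r.hand_in()` gives no verdict, so success rests on the checks below.

- **Push:** the disc was carried about 20–22 mm to its stop. The arms spread at about 9 N and the clip slid at about 3 N. The force fell to zero at the snap, then climbed to 11 N, where I stopped (limit 20 N).
- **Clip:** its origin measured about 1 mm from the spindle axis, within measurement error. The last overhead picture shows the back bar against the spindle's neck and the arms closed.
- **Tool:** it lies flat on the mat in nearly its original place. Set-down peaked at about 9 N on the mat, more than the 3 N I aimed for, because the last 0.8 mm step was coarse.
- **Bystanders:** in the last pictures they looked where they had been. I checked this by eye and did not measure it.
- **Disagreement:** the disc's travel came out as 20.3 mm from the camera and about 22 mm from the force record. This is probably measuring error and compliance.

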